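# Weigh the deep parts carrier on the spring scale

## Robot

A 7-joint arm with a two-finger parallel gripper is mounted at the origin on the work surface. World frame = base frame: x ahead of the robot, y to its left, z up, the work surface at z = 0. Lengths are in m, angles in rad, forces in N, time in s.
With the tool pointing down it reaches from about 0.4 to 0.9 m from the base axis. Payload 5.5 kg.
Tool frame: the origin (TCP) lies midway between the tips of the shut fingers; the grasp point (between the pads) lies 19 mm behind it (manip.grip_depth is the distance from the TCP to the grasp point, in m); z points along the fingers, y is the line along which they close (so a half turn about z gives the same grasp; the last joint's range is limited). The gripper opens to 92 mm and grips with 3 to 60 N. Pads are 19 mm wide; open, the fingers measure 130 mm over their backs; the gripper's body (75 mm by 190 mm) begins 47 mm behind the grasp point.
Start: joints at [-1.032, 0.501, -0.427, 1.55, 0.221, 1.138, -0.21], TCP at [0.177, 0.625, 0.227] pointing down, gripper open.
Joint ranges: [-2.88, 2.88], [-0.31, 2.03], [-1.54, 1.56], [0.2, 2.42], [-1.41, 4.55], [0.19, 2.02], [-2.57, 2.57]. Speed limits (rad/s): [2.57, 2.57, 3.14, 3.14, 3.14, 3.14, 3.14].

## Interface

Orientations are given as a unit quaternion [x, y, z, w].
In Python, from bench import manip, effector, viewer gives the robot as it stands. Calls block until the motion is done:
- manip.move_pose(position, orientation): joint-space move of the TCP to a pose.
- manip.servo_line(position, ori=None, vel=0.15): straight line of the TCP; ori=None keeps the orientation; vel is the mean speed in m/s.
- manip.movej(angles): joint-space move.
- effector.open_jaws() and effector.close(f_grip=None): open the fingers fully, or close them until they stop; f_grip is the grip in N (None keeps the last).
- manip.sleep(seconds).
- manip.solve_ik(position, orientation): joint angles nearest the present ones, or None.
- viewer.get_image(name): name is "side" or "top" or "wrist"; returns the picture (384x512x3 uint8, red, green, blue); there is no depth.
- viewer.get_calibration(name): a dict with "vfov" (degrees; the focal length in pixels is half the picture's height over the tangent of half this angle, whatever the lens; pixels are square), "cx", "cy" (the principal point, pixels), "eye" and "attitude" of the camera in the world. Camera axes: x right, y down, z forward; pixel columns grow to the right and rows downward; lengths in m; the calibration is good to about 2 mm. A picture is of the moment at which its call begins: read the wrist's pose just before it. get_calibration takes no time and is no camera call; for the wrist camera it gives the pose at the moment of the call.
A pose or a line that the arm cannot do raises manip.PlanningError and nothing moves.
- manip.hand_in(): hands the job in; it is judged then, once.
Readings, each from a call of its own:
- manip.current_clock(): time.
- manip.current_q(): joint angles.
- manip.current_joint_velocities(): joint speeds.
- manip.current_tau(): joint torques, N m.
- manip.current_tool_pos(): TCP position.
- manip.current_tcp_rot(): TCP orientation.
- manip.current_force(): force on the tool from outside, world axes, zero at the start.
- manip.current_wrist_torque(): the same for the moment, N m.
- manip.current_finger_gap(): finger opening in m.
- manip.current_gripper_force(): force on a finger pad.
Only numpy, scipy, OpenCV 4.12 (cv2) and the standard library are available. Lean on these libraries where they do the work, as an engineer would, in place of code of your own. Each camera call takes 0.05 s, during which the arm holds its last target. There are 200 camera calls.

## Task

Turn the range selector on the scale's base exactly two clicks clockwise (seen from above), from its first mark to its third. Then hang the carrier with the deep tray by its top bar on the scale's hook, letting its weight down slowly so that the pointer never jumps, and leave it hanging there still and free of everything else. Leave the shallow carrier and the other things on the table where they are.

Things in the scene. Friction and masses are not known exactly. Their poses are not given: they have to be found in the camera images.
- station: Fixed weigh station, origin on the table; yaw varies. Grey base plate 260 x 350 x 12 mm (own x -130 to 130, y -90 to 260). Column of two aluminium posts, 84 mm wide, 282 mm high, front face at x = +68 mm. The hook arm leaves the column at y = 0 and points to the station's -x. A white box 120 x 110 mm, top at 50 mm, centred at (-50, 190) mm, carries the selector.
- hook_seat (a point): Where a bar's centre line lies when it hangs in the lowest point of the hook (8 mm wire); 245 mm above the table when unloaded, 120 mm in front of the column; moves down with the load. Axes as the station's: the hook arm runs along x, its upturned free end to -x. From 24 mm behind the seat (+x) the arm's top is 14 mm above the seat.
- hook_tip (a point): Top of the hook's upturned free end, 30 mm in front (-x) of the seat and 25 mm above it (270 mm above the table when unloaded). The bar must pass over it.
- scale (a joint): Downward travel of the hook and its pointer in m: 0 unloaded, at most 0.08. Spring 110 N/m (9 mm per newton), lightly damped, so a dropped load makes it plunge at over 0.3 m/s. The deep carrier draws it down 30 to 55 mm.
- selector (a joint): Angle of the range selector in rad, 0 at its first click position (where it starts), growing clockwise seen from above. Four click positions 30 degrees apart: 0, 0.52, 1.05, 1.57 rad; sprung detents (about 0.1 N m) pull it into the nearest. The third, 1.05, is wanted.
- selector_grip (a point): On the selector's vertical axis, 83 mm above the table, the height to pinch its black bar grip: 56 mm long (this point's x), 14 mm wide (y), from 58 to 100 mm above the table, on a 60 mm disc. A white line on top marks its pointing end (+x). At joint 0 that end is turned 30 degrees anticlockwise from the station's +x, at the third click 30 degrees clockwise of it.
- deep_carrier_tab (a point): Grip tab centre of the loose carrier with the deep tray (0.36 to 0.57 kg): grey block 30 (x) x 16 (y) x 52 mm, 180 mm above the underside; pinch it across y. Under it an upright frame of 8 mm wire in the y-z plane, 94 mm wide; the hook passes along x through the window between its top bar and the tray. Tray 110 (x) x 90 (y) x 58 mm. Either way round will do.
- deep_carrier_bar (a point): Middle of that slightly peaked top bar's centre line, 150 mm above the underside, 30 mm below the tab's centre (16 mm lower at the frame's posts). Axes as the tab's.
- shallow_carrier_tab (a point): Grip tab centre (136 mm above its underside) of the other carrier: same make, but its tray is only 24 mm deep and it stands 162 mm high in all, the deep one 204 mm. Leave it. The two may stand in either place, side by side, so carry the deep one over it or around it.
- tape: Cardboard tape core, 90 mm across, 24 mm high, loose. Leave it; origin at its underside.
- driver: Screwdriver 190 mm long, lying along its x. Leave it.
- bin: Black open bin 130 x 100 x 50 mm, loose. Leave it; origin at its underside.
- cleaner: White plastic bottle, 60 mm across, 130 mm high, loose. Leave it; origin at its underside.
- jig: Red-brown jig plate 150 x 100 x 14 mm, loose. Leave it; origin at its underside.
- block: Aluminium bar 100 x 30 x 30 mm, loose. Leave it; origin at its underside.

How it is judged:
On the way, in this order (a step that is already met when the one before it is completed fails the run):
1. the selector stands at its third click position (value of joint selector between 0.9 and 1.19 rad), for 0.2 s.
2. the deep carrier hangs on the hook (contact force between deep_carrier and scale above 2 N and value of joint scale above 0.02 m and distance between deep_carrier_bar and hook_seat below 0.02 m), for 0.2 s.
At the end, for the whole second after the job is handed in: Selector at its third click (0.9 to 1.19 rad); the deep carrier hangs by its bar within 20 mm of the hook seat, upright within 0.2 rad, bar above 165 mm so the tray is clear, still (under 0.06 m/s); pointer settled (under 0.03 m/s) at 20 to 75 mm of travel (all of step 1 and all of step 2 and value of joint scale below 0.075 m and velocity of joint scale between -0.03 and 0.03 m/s and angle between deep_carrier_bar's own z axis and vertical below 0.2 rad and height (world z) of deep_carrier_bar above 0.165 m and linear speed of deep_carrier below 0.06 m/s); the robot touches nothing.
It fails at once if the scale's pointer jumped down (over 0.2 m/s): the load was let go too suddenly (velocity of joint scale above 0.2 m/s).
It fails at once if the shallow carrier was shifted or lifted by more than 40 mm (distance of shallow_carrier_tab from where it was at the start of the episode above 0.04 m).
It fails at once if another thing on the table was shifted by more than 40 mm (distance of any of tape, driver, bin, cleaner, jig, block from where it was at the start of the episode above 0.04 m).
It also fails if it takes over 67 s, if anything falls off the work surface, if the arm or the gripper's body presses on something with over 40 N, if the wrist force passes 120 N, or if a joint passes its speed limit or range.

## Working session

There is one attempt and no reset: what is moved stays moved. The work goes in short steps, each a Python script; the robot and the scene stay as the last script left them, time stands still between calls to the robot, and variables do not carry over. Pictures are saved under pics/ and viewed, at most 10 in all, crops included, and the job is handed in when it is done.

```bash
mkdir -p pics; ls; python3 - <<'E'
from bench import manip, effector, viewer
import cv2
for n in ("top","side"):
    im=viewer.get_image(n); c=viewer.get_calibration(n); print(n,c)
    cv2.imwrite(f"pics/{n}0.png",cv2.resize(im[...,::-1],(800,600),interpolation=cv2.INTER_CUBIC))
print(viewer.get_calibration("wrist"),manip.current_tcp_rot(),manip.grip_depth,manip.current_clock())
E
```

```text
pics
top {'vfov': 47.76353398676671, 'cx': 253.9870147782295, 'cy': 189.48462207701732, 'eye': array([0.4507943 , 0.0556546 , 1.36228447]), 'attitude': array([-0.70162695,  0.71175767, -0.0250878 ,  0.02216421])}
side {'vfov': 44.79007616252604, 'cx': 256.04830254393966, 'cy': 194.92375068794607, 'eye': array([ 0.39951365, -1.0802878 ,  1.07469811]), 'attitude': array([ 0.89997531, -0.05999925,  0.01759105, -0.43143375])}
{'vfov': 63.47242319250374, 'cx': 254.75612980338332, 'cy': 198.33522199133526, 'eye': array([0.11228743, 0.64374882, 0.38352726]), 'attitude': array([0.7908213 , 0.59853011, 0.0763163 , 0.10266063])} [ 1.37426103e-01  9.90511624e-01 -8.76106457e-04 -1.44993787e-04] 0.0188 0.1
```

View pics/top0.png

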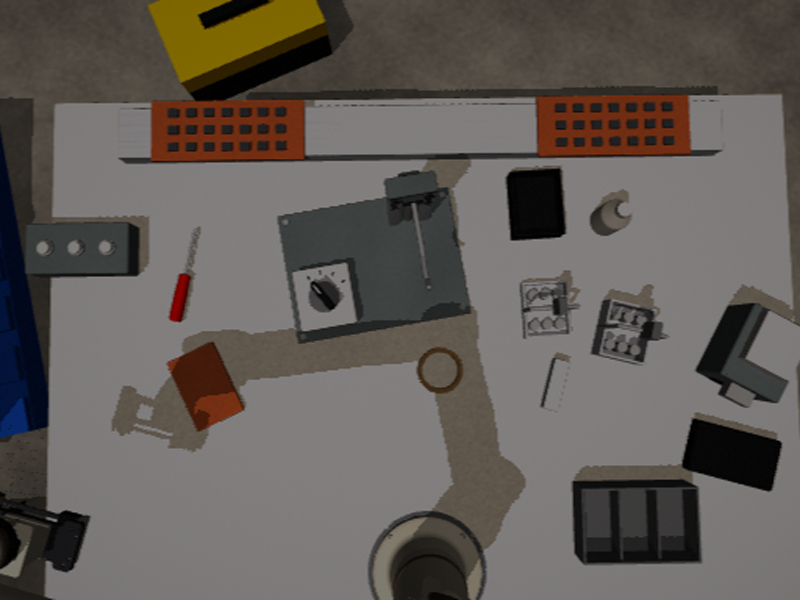

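View pics/side0.png

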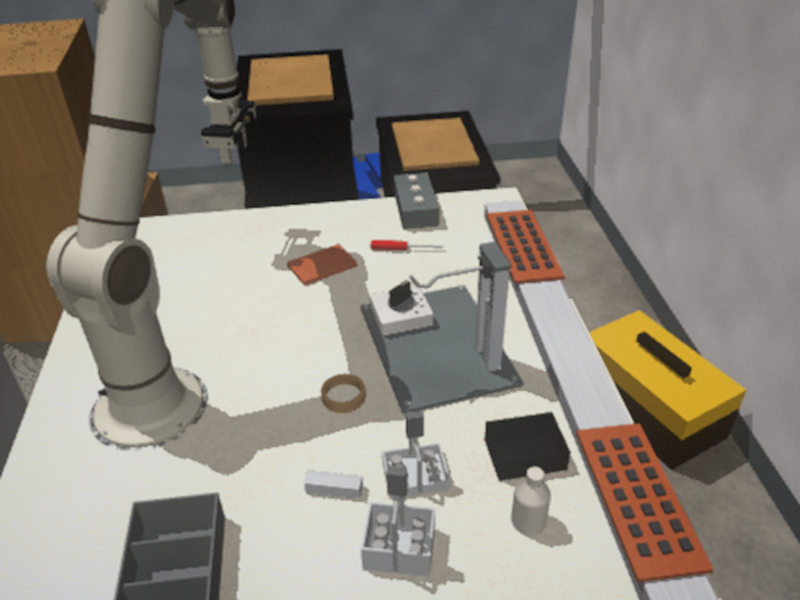

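The top view shows the station with the column top at (412,185), the hook tip near (429,288) and the selector at (325,293). The carriers stand at about (545,308) and (625,330). In the side view the nearer one (400,540) has the deep tray. I'll enlarge both areas.

```bash
python3 - <<'E'
from bench import viewer
import cv2,numpy as np
t=viewer.get_image("top")[...,::-1]; s=viewer.get_image("side")[...,::-1]
t=cv2.convertScaleAbs(t,alpha=1.5)
cv2.imwrite("pics/tst.png",cv2.resize(t[105:224,170:310],None,fx=5,fy=5,interpolation=cv2.INTER_CUBIC)) # origin 170,105 x5
a=cv2.resize(t[172:236,375:430],None,fx=7,fy=7,interpolation=cv2.INTER_CUBIC) # 385x448 origin 375,172
b=cv2.resize(s[290:374,225:285],None,fx=6,fy=6,interpolation=cv2.INTER_CUBIC) # 360x504
m=np.zeros((504,745,3),np.uint8); m[:448,:385]=a; m[:,385:]=b
cv2.imwrite("pics/car.png",m)
E
```

```text
(no output)
```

View pics/tst.png

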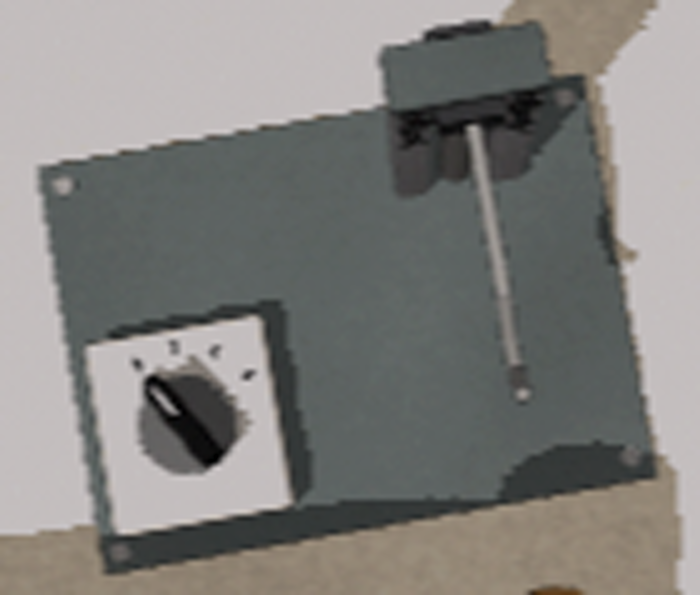

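View pics/car.png

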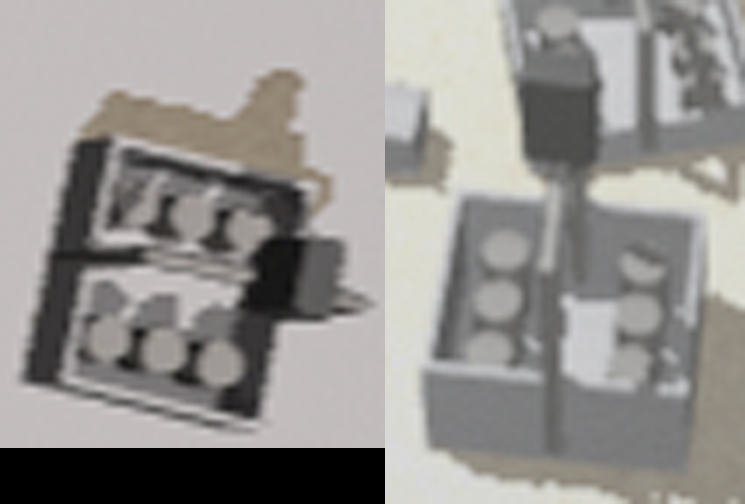

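The station crop shows the plate corners at (40,168), (583,75), (655,475) and (107,573), the hook tip at (521,394), and the grip running from (150,380) to (212,462). The carrier crop shows the tab top face at (322,278), and the side view shows the tab front face at (561,122). I'll compute poses from these.

```bash
cat > h.py <<'E'
from bench import manip, effector, viewer
import numpy as np, cv2
from scipy.spatial.transform import Rotation as R
from scipy.optimize import least_squares
def ray(name,uv,c=None):
    c=c or viewer.get_calibration(name); f=192/np.tan(np.radians(c["vfov"]/2))
    d=R.from_quat(c["attitude"]).apply([(uv[0]-c["cx"])/f,(uv[1]-c["cy"])/f,1]); return np.array(c["eye"]),d
def onz(name,uv,z,c=None):
    e,d=ray(name,uv,c); return e+d*(z-e[2])/d[2]
def tri(rays):
    A=sum(np.eye(3)-np.outer(d,d)/(d@d) for e,d in rays); b=sum((np.eye(3)-np.outer(d,d)/(d@d))@e for e,d in rays)
    return np.linalg.solve(A,b)
def down(yaw):  # tool z down, tool y axis at world angle yaw
    y=np.array([np.cos(yaw),np.sin(yaw),0]); z=np.array([0,0,-1.]); x=np.cross(y,z)
    return R.from_matrix(np.c_[x,y,z]).as_quat()
E
python3 - <<'E'
from h import *
np.set_printoptions(precision=4,suppress=True)
T=lambda p:(170+(p[0]-2)/5,105+(p[1]-2)/5)
loc=np.array([(.13,.26),(.13,-.09),(-.13,-.09),(-.13,.26)])
w=np.array([onz("top",T(p),.012)[:2] for p in [(40,168),(583,75),(655,475),(107,573)]])
rot=lambda a:np.array([[np.cos(a),-np.sin(a)],[np.sin(a),np.cos(a)]])
s=least_squares(lambda v:(loc@rot(v[2]).T+v[:2]-w).ravel(),[.7,0,0]); v=s.x
print("station",v,"res",s.fun)
L=lambda x,y:rot(v[2])@[x,y]+v[:2]
print("seat",L(-.052,0),"tip pred",L(-.082,0),"tip seen",onz("top",T((521,394)),.27))
print("sel pred",L(-.05,.19),"seen",onz("top",T((183,421)),.1))
a=onz("top",T((152,380)),.1)-onz("top",T((213,462)),.1);print("sel yaw",np.arctan2(a[1],a[0]), "pred",v[2]+np.pi/6)
C=lambda p:(375+(p[0]-3)/7,172+(p[1]-3)/7)
S=lambda p:(225+(p[0]-385-2.5)/6,290+(p[1]-2.5)/6)
print("tab top",onz("top",C((322,278)),.206))
# side: bottom edge centre of -y face z=.154, top edge .206
print("tri face", tri([ray("top",C((342,278))),ray("side",S((561,87)))]), onz("side",S((561,122)),.18), onz("side",S((561,164)),.154))
print("rim",[onz("top",C(p),.058) for p in [(112,140),(62,385)]], "bot",[onz("top",C(p),0.0) for p in [(82,140),(25,380)]])
for q in ([.5,0,.3],): print(manip.solve_ik(q,down(0)))
E
```

```text
station [0.6199 0.0117 0.1594] res [ 0.0009  0.0019  0.0019 -0.0011 -0.0016 -0.0023 -0.0012  0.0015]
seat [0.5686 0.0035] tip pred [ 0.539  -0.0013] tip seen [0.5386 0.0003 0.27  ]
sel pred [0.5404 0.1914] seen [0.5392 0.1892 0.1   ]
sel yaw 0.6286485029055171 pred 0.683009210181952
tab top [ 0.4636 -0.3931  0.206 ]
tri face [ 0.4623 -0.402   0.2027] [ 0.4607 -0.4011  0.18  ] [ 0.46   -0.4015  0.154 ]
rim [array([ 0.5259, -0.3623,  0.058 ]), array([ 0.421 , -0.3371,  0.058 ])] bot [array([ 0.5294, -0.3674,  0.    ]), array([ 0.4222, -0.3381,  0.    ])]
[-0.1903  0.129   0.1504  1.846  -0.021   1.1681 -0.0329]
```

```bash
python3 - <<'E'
from h import *
np.set_printoptions(precision=2,suppress=True)
sy=.1594
for k in (np.pi/2,-np.pi/2):
    print("k",k)
    for n,p,a in [("sel0",(.540,.190,.2),sy+np.pi/6),("sel0",(.540,.190,.064),sy+np.pi/6),("sel2",(.540,.190,.064),sy-np.pi/6),("tab",(.4625,-.393,.161),-.25),("tabup",(.4625,-.393,.371),-.25),("pre",(.47,-.013,.371),sy),("seat",(.5686,.0035,.2),sy)]:
        print(n,manip.solve_ik(list(p),down(a+k)))
E
```

```text
k 1.5707963267948966
sel0 [-0.07  0.39 -0.4   1.78  0.17  1.01  1.72]
sel0 [-0.06  0.58 -0.42  1.87  0.32  0.76  1.6 ]
sel2 [-0.2   0.55 -0.23  1.87  0.18  0.74  0.67]
tab [ 0.07  0.58  0.81  1.76 -0.49  1.01  2.39]
tabup [-0.04  0.42  0.98  1.51 -0.35  1.4   2.28]
pre [-0.17  0.02  0.14  1.8  -0.    1.32  1.7 ]
seat [ 0.01  0.35 -0.08  1.8   0.03  0.99  1.65]
k -1.5707963267948966
sel0 [-0.48  0.36  0.12  1.79 -0.05  0.99 -1.23]
sel0 [-0.48  0.54  0.13  1.88 -0.1   0.72 -1.19]
sel2 [-1.05  0.74  0.9   1.9  -0.76  0.89 -1.69]
tab [ 0.11  0.56  0.75  1.75 -0.45  1.   -0.79]
tabup [-0.12  0.48  1.14  1.51 -0.44  1.43 -0.79]
pre [-0.29  0.02  0.26  1.8  -0.01  1.32 -1.43]
seat [-0.28  0.36  0.28  1.81 -0.12  0.99 -1.36]
```

```bash
python3 - <<'E'
from h import *
np.set_printoptions(precision=3,suppress=True)
sy=.1594; k=np.pi/2; P=[.540,.190]
manip.move_pose(P+[.17],down(sy+np.pi/6+k)); print(manip.current_clock())
manip.servo_line(P+[.064],vel=.12)
effector.close(20); print(manip.current_finger_gap(),manip.current_clock())
for d in (15,30,45,62):
    manip.move_pose(P+[.064],down(sy+np.pi/6-np.radians(d)+k)); print(d,manip.current_force(),manip.current_wrist_torque())
print(manip.current_clock())
effector.open_jaws()
manip.servo_line(P+[.25],vel=.2)
print(manip.current_clock(),manip.current_q())
im=viewer.get_image("top")[...,::-1]; im2=viewer.get_image("side")[...,::-1]
im=cv2.convertScaleAbs(im,alpha=1.5)
m=np.hstack([cv2.resize(im[140:230,180:270],(400,400),interpolation=cv2.INTER_CUBIC),cv2.resize(im2[170:230,220:280],(400,400),interpolation=cv2.INTER_CUBIC)])
cv2.imwrite("pics/sel1.png",m)
E
```

```text
2.25
0.014117527700055213 4.4667
15 [-4.455  4.036  2.149] [0.87  0.898 0.039]
30 [-4.162  4.544  1.723] [ 1.004  0.912 -0.05 ]
45 [-3.618  4.914  1.931] [1.11  0.813 0.   ]
62 [-3.802  5.885  1.184] [1.241 0.81  0.027]
5.7917
8.1667 [-0.293  0.312 -0.113  1.736  0.039  1.099  0.753]
```

View pics/sel1.png

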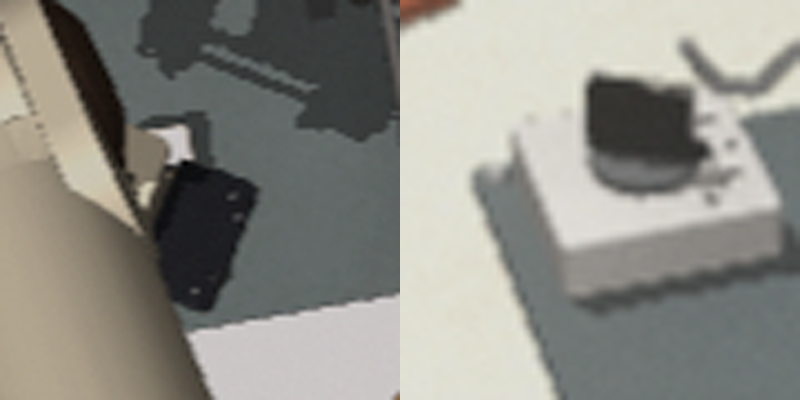

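In the side crop the grip has turned, and its pointing end at (700,150) is near the third mark. The arm hides the dial from the top camera, so I'll check it again after moving to the carrier.

```bash
python3 - <<'E'
from h import *
np.set_printoptions(precision=4,suppress=True)
k=-np.pi/2
manip.servo_line([.540,.190,.34],vel=.25)
manip.move_pose([.4625,-.393,.30],down(-.25+k)); print(manip.current_clock())
c=viewer.get_calibration("wrist"); w=viewer.get_image("wrist")[...,::-1]
np.save("wc.npy",c,allow_pickle=True); cv2.imwrite("w.png",w)
print(c,manip.current_tool_pos())
# predicted pixels
f=192/np.tan(np.radians(c["vfov"]/2))
for p in [(.4625,-.393,.206),(.4625,-.393,.15)]:
    q=R.from_quat(c["attitude"]).inv().apply(np.array(p)-c["eye"]); print(q[:2]/q[2]*f+[c["cx"],c["cy"]])
t=cv2.convertScaleAbs(viewer.get_image("top")[...,::-1],alpha=1.5)
m=np.zeros((384,792,3),np.uint8); m[:,:512]=w; m[:280,512:]=cv2.resize(t[165:215,182:232],(280,280),interpolation=cv2.INTER_CUBIC)
cv2.imwrite("pics/w1.png",m)
E
```

```text
10.8917
{'vfov': 63.47242319250374, 'cx': 254.75612980338332, 'cy': 198.33522199133526, 'eye': array([ 0.5295, -0.4083,  0.4574]), 'attitude': array([-0.6096,  0.7824,  0.1003, -0.078 ])} [ 0.4634 -0.3918  0.2998]
[256.6618 202.0915]
[256.3501 187.5262]
```

View pics/w1.png

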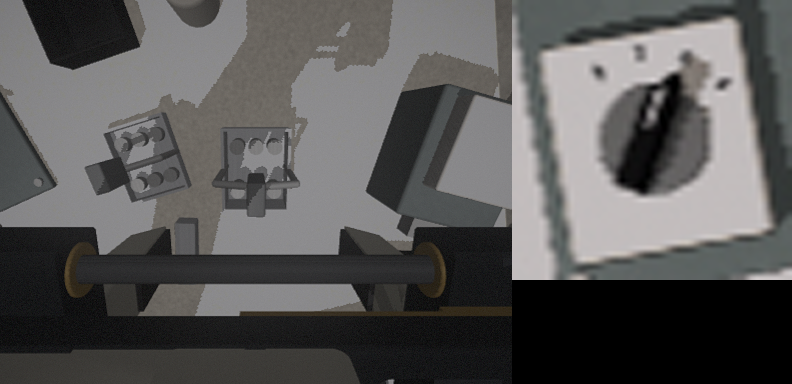

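The dial points at the third mark (685,65), and the tab top at about (257,203) matches the prediction of (257,202). I'll grasp it and carry it.

```bash
python3 - <<'E'
from h import *
np.set_printoptions(precision=4,suppress=True)
k=-np.pi/2; sy=.1594
manip.servo_line([.4625,-.393,.161],down(-.25+k),vel=.12)
f0=manip.current_force()
effector.close(35); print(manip.current_finger_gap(),manip.current_clock(),f0)
manip.servo_line([.4625,-.393,.376],vel=.12)
print(manip.current_force()-f0,manip.current_finger_gap(),manip.current_clock())
u=np.array([np.cos(sy),np.sin(sy)]); pre=np.array([.5686,.0035])-.11*u
manip.servo_line([*pre,.376],down(sy+k),vel=.13)
print(manip.current_force()-f0,manip.current_tool_pos(),manip.current_clock())
ims=[viewer.get_image(n)[...,::-1] for n in ("side","top")]
m=np.hstack([cv2.resize(ims[0][90:240,180:340],(400,375),interpolation=cv2.INTER_CUBIC),cv2.resize(ims[1][80:230,200:360],(400,375),interpolation=cv2.INTER_CUBIC)])
cv2.imwrite("pics/pre.png",m)
E
```

```text
0.015568326302093323 13.4583 [-0.1476 -0.3225 -0.6564]
[-0.1924 -0.4656 -4.3741] 0.01571786785295457 15.4
[ 0.8298  0.4734 -4.1649] [ 0.46   -0.0143  0.376 ] 18.4667
```

View pics/pre.png

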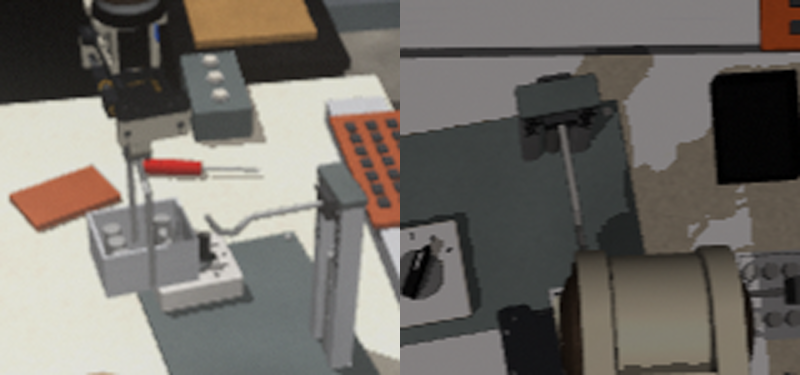

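The carrier hangs upright from the gripper in front of the hook, its bar above the tip, which is at about (208,218) in the side crop. The weight is about 4.3 N, so I expect about 39 mm of travel. Next I thread it on and lower it under force watch.

```bash
python3 - <<'E'
from h import *
np.set_printoptions(precision=3,suppress=True)
sy=.1594; u=np.array([np.cos(sy),np.sin(sy)]); S=np.array([.5686,.0035])
manip.servo_line([*(S-.11*u),.303],vel=.1)
manip.servo_line([*S,.303],vel=.08); print(manip.current_clock(),manip.current_force())
manip.servo_line([*S,.264],vel=.05); manip.sleep(.3); f=manip.current_force(); print(f)
z=.264
for _ in range(14):
    z-=.004; manip.servo_line([*S,z],vel=.02); manip.sleep(.1); f=manip.current_force(); print(round(z,3),f)
    if f[2]>-1.1: break
print(manip.current_clock())
ims=[viewer.get_image(n)[...,::-1] for n in ("side","wrist")]
m=np.hstack([cv2.resize(ims[0][90:240,180:340],(400,375),interpolation=cv2.INTER_CUBIC),cv2.resize(ims[1],(400,375))])
cv2.imwrite("pics/hang.png",m)
E
```

```text
20.975 [ 0.069 -0.183 -5.886]
[-0.596 -0.541 -4.376]
0.26 [-0.685  0.278 -4.625]
0.256 [-0.651  0.121 -4.48 ]
0.252 [-0.573 -0.643 -3.301]
0.248 [-1.066  0.156 -3.615]
0.244 [-2.365  0.212 -3.465]
0.24 [-0.451 -1.105 -2.395]
0.236 [-2.525 -0.803 -2.562]
0.232 [-2.062 -0.208 -2.301]
0.228 [-1.535 -0.329 -1.673]
0.224 [-1.256 -0.32  -1.414]
0.22 [-2.208  0.882 -0.861]
27.1583
```

View pics/hang.png

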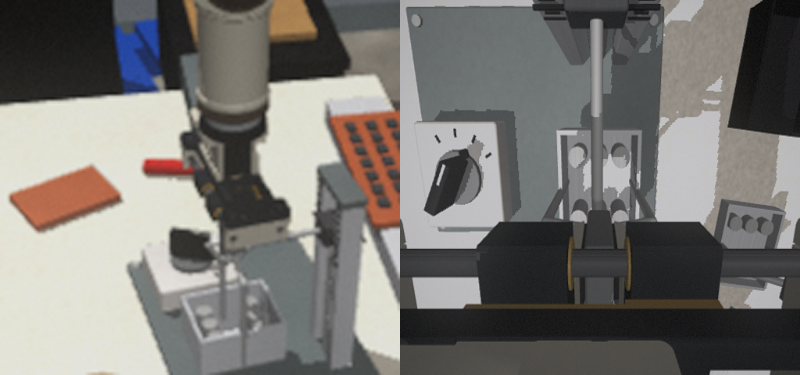

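The bar is threaded on the hook and the force fell steadily to about baseline. A small -x side force remains, so I'll trim with averaged readings.

```bash
python3 - <<'E'
from h import *
np.set_printoptions(precision=2,suppress=True)
sy=.1594; u=np.array([np.cos(sy),np.sin(sy)]); S=np.array([.5686,.0035])
def F():
    manip.sleep(.2); L=[]
    for _ in range(12): manip.sleep(.03); L.append(manip.current_force())
    return np.mean(L,0)
print(F())
for d,z in ((0,.2185),(-.003,.2185),(-.006,.2185)):
    manip.servo_line([*(S+d*u),z],vel=.01); f=F(); print(d,z,f)
    if f[0]>-.7: break
print(manip.current_clock())
E
```

```text
[-1.85 -0.02 -0.25]
0 0.2185 [-1.93 -0.1  -0.08]
-0.003 0.2185 [ 1.47  0.09 -0.51]
29.8083
```

```bash
python3 - <<'E'
from h import *
np.set_printoptions(precision=2,suppress=True)
sy=.1594; u=np.array([np.cos(sy),np.sin(sy)]); S=np.array([.5686,.0035])-.0018*u
manip.servo_line([*S,.2185],vel=.01); manip.sleep(.3); print(manip.current_force())
effector.open_jaws(); manip.sleep(.5)
manip.servo_line([*S,.30],vel=.1); manip.servo_line([*(S-.05*u),.42],vel=.15)
manip.sleep(1.5); print(manip.current_clock(),manip.current_force())
ims=[viewer.get_image("side")[...,::-1]]; manip.sleep(1); ims.append(viewer.get_image("side")[...,::-1])
print(np.abs(ims[0].astype(int)-ims[1])[120:260,220:330].max())
t=viewer.get_image("wrist")[...,::-1]
m=np.hstack([cv2.resize(ims[1][90:240,180:340],(400,375),interpolation=cv2.INTER_CUBIC),cv2.resize(t,(400,375))])
cv2.imwrite("pics/end.png",m)
E
```

```text
[-1.6   0.31 -0.82]
35.625 [-0.1  -0.73  0.71]
7
```

View pics/end.png

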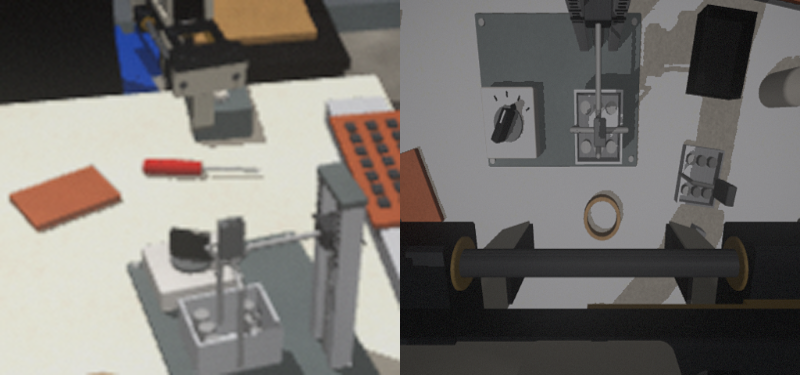

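The carrier hangs upright and still on the hook, with its tab at (230,240) in the side crop. The gripper is clear and the selector is at its third mark.

```bash
python3 -c "
from bench import manip
print(manip.hand_in())"
```

```text
the job is handed in; nothing more can be done
None
```

I turned the selector to its third mark, hung the deep carrier on the hook by its top bar, where it was upright, still and clear of the robot, and handed the job in; no verdict came back.

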